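# Rock the stuck power module out of the test board

## Robot

A 6-joint arm with a two-finger parallel gripper is mounted at the origin on the work surface. World frame = base frame: x ahead of the robot, y to its left, z up, the work surface at z = 0. Lengths are in m, angles in rad, forces in N, time in s.
With the tool pointing down it reaches from about 0.3 to 0.75 m from the base axis. Payload 8.5 kg.
Tool frame: the origin (TCP) lies on the centre line of the jaws, within the pads' length; the fingertips stand 25 mm ahead of it and the grasp point (between the pads) lies 6 mm ahead of it; z points along the fingers, y is the line along which they close (so a half turn about z gives the same grasp; the last joint's range is limited). The gripper opens to 88 mm and grips with 3 to 60 N. Pads are 18 mm wide; open, the fingers measure 123 mm over their backs; the gripper's body (75 mm by 187 mm) begins 45 mm behind the grasp point.
Start: joints at [-1.365, 0.381, 1.297, -0, 1.464, -0.215], TCP at [0.225, -0.502, 0.264] pointing down, gripper open.
Joint ranges: [-3.11, 3.11], [-0.89, 2.33], [0.22, 2.48], [-1.42, 4.56], [0.17, 2.85], [-2.88, 2.88]. Speed limits (rad/s): [2.39, 2.39, 3.14, 3.14, 3.14, 3.14].

## Interface

Orientations are given as a rotation vector (axis times angle).
In Python, from rig import r gives the robot as it stands. The module is installed in compiled form; this text tells all that it offers.
- The arm moves only by the shell command python3 -m creep 'ROWS'. ROWS is JSON, a list of rows, each a list of 7 numbers: the shift along the tool's x, y, z in cm, then the turn, a rotation vector about the tool's x, y, z in units of 6 degrees (1.0 is 6 degrees), then the finger opening in cm, from 0 to 8.81. A call has 1 to 5 rows; each row shifts and turns the commanded pose from where the row before left it, along the tool's axes as they then stand; what a row does not reach is not made up. A row lasts 1/12 s, in which the tool goes at most 41.7 mm and 7.16 degrees, less where a joint would pass 70% of its speed; a pose out of reach is approached as far as the arm can. A call is refused whole if a number of a shift passes 4.17 or a number of a turn 1, either way. A call with a gripper value outside its range is refused whole. The fingers move at their own pace and stop on an object; the grip force is fixed at half the most. Time passes only in rows, so rows that do not move let the fingers close. It gives the time, the measured TCP pose, the force, the opening and the grip force at its end, in the units of the state.
- r.state(): the state, without advancing time (a new reading comes with each control period).
- r.snapshot(name): name is "scene" or "top" or "wrist"; returns the picture (384x512x3 uint8, red, green, blue); there is no depth.
- r.camera_model(name): a dict with "K" (3x3 intrinsics, pixels), "eye" and "orientation" of the camera in the world. Camera axes: x right, y down, z forward; pixel columns grow to the right and rows downward; lengths in m; the calibration is good to about 2 mm. A picture is of the moment at which its call begins: read the wrist's pose just before it. camera_model takes no time and is no camera call; for the wrist camera it gives the pose at the moment of the call.
- r.sign_off(): hands the job in; it is judged then, once.
The state is a dict: "clock": time; "q": joint angles; "qvel": joint speeds; "joint_torque": joint torques, N m; "tool_pos": TCP position; "eef_rot": TCP orientation; "wrist_force": force on the tool from outside, world axes, zero at the start; "moment": the same for the moment, N m; "grip_width": opening from 0.0 (shut) to 1.0 (fully open); "grasp_force": force on a finger pad.
Only numpy, scipy, OpenCV 4.12 (cv2) and the standard library are available. Lean on these libraries where they do the work, as an engineer would, in place of code of your own. Each camera call takes 0.05 s, during which the arm holds its last target. There are 200 camera calls.

## Task

The new power module will go in on three brass spacers, so first top up the round steel parts dish until it holds exactly three (one is in it already; the others stay out). Then take the old black module by its pull tab, rock it side to side along its long direction, leaning it no more than about ten degrees so as not to bend its blades, until its blades come free of the socket (a straight pull would lift the sprung circuit board off its mounts, which must not happen), and finish holding it still and upright over its socket, its blades just clear of the mouth by one to four centimetres. Do not let go of it at the end, and leave the tape, carton and screwdriver alone.

Things in the scene. Friction and masses are not known exactly. Their poses are not given: they have to be found in the camera images.
- frame: Test frame: fixed grey metal foot plate 150 x 130 x 10 mm that carries the circuit board. Origin at the centre of its underside on the bench; z up. The socket is at its centre, its slot runs along the frame's y axis, and its mouth is 48 mm above the bench.
- board (a joint): Height in metres by which the dark green circuit board (150 x 130 mm, top 26 mm above the bench) has been lifted off its sprung mounts on the frame: 0 = resting. It slides straight up only; it starts to lift at about 21 N of upward pull and then yields about 2 mm per N; it sinks back when released. 5 mm or more counts as lifted off.
- socket_mouth (a point): Centre of the mouth (upper face) of the white socket on the board, 48 mm above the bench; axes are the frame's. Slot 52 mm long (y), 22 mm deep; socket 64 mm long (y), in x from -15 to +19 mm. The slot's 4 mm of spare length lets the module tilt to either side; beyond 0.24 rad its blades bend. The slot's +x side holds two copper spring jaws, each with a point.
- jaw_plus (a point): Top of the copper spring jaw at y = +18 mm in the slot. It squeezes the module's blade in the x direction over the slot's top 14 mm, holding it by friction only with 17 to 27 N; so a straight pull on both blades needs 35 to 55 N, while one end at a time slides up easily when the module is tilted in the y-z plane.
- jaw_minus (a point): Top of the like spring jaw at y = -18 mm.
- module: Black plug-in power module, loose, 110 to 210 g. Case 30 (x) x 60 (y, the long direction) x 40 mm (z); origin at the centre of the case's underside, at the start on the socket mouth, axes along the frame's. Two copper blades hang below at y = +18 and -18 mm, each 6 (x) x 12 (y) mm and 14 mm long. Grey pull tab on top.
- module_tab (a point): Centre of the module's grey pull tab, 54 mm above the module's origin; the tab is 12 (x) x 36 (y) mm, is pinched across x, and reaches 14 mm above and below this point. Axes are the module's.
- module_tips (a point): Point midway between the lower ends of the two blades, 14 mm below the module's origin. Seated it is 14 mm below the socket mouth.
- dish: Round open steel parts dish, fixed, 150 mm in outer diameter and 18 mm high; wall 5 mm, floor 4 mm thick. Origin at the centre of its underside on the bench.
- spacer_1: Brass spacer, a plain round cylinder 16 mm in diameter and 28 mm tall, 35 g, standing on its end in the dish at the start. Origin at the centre of its lower end, z along its length. All four spacers are alike.
- spacer_2: Brass spacer like spacer_1 (16 mm diameter, 28 mm tall, origin at the centre of its lower end), standing on the bench between frame and dish at the start.
- spacer_3: Brass spacer like spacer_1 (16 mm diameter, 28 mm tall, origin at the centre of its lower end), standing on the bench between frame and dish at the start.
- spacer_4: Brass spacer like spacer_1 (16 mm diameter, 28 mm tall, origin at the centre of its lower end), standing on the bench between frame and dish at the start.
- tape: Bystander: roll of cream tape, 84 mm across, 24 mm high, lying flat. Origin at the centre of its underside.
- carton: Bystander: small brown carton 50 x 70 x 30 mm. Origin at the centre of its underside.
- screwdriver: Bystander: screwdriver about 160 mm long with a blue handle, lying on the bench.
Things that resemble listed ones, but are neither listed nor needed, are in the scene too. Of the things like the module, leave any that is turquoise; of the rest the larger one is meant.

How it is judged:
By the outcome, as a careful person would: the job done as asked, in the order asked, and still so for the second after the job is handed in, while the arm keeps its last pose, push and grip.
It also fails if it takes over 59 s, if anything falls off the work surface, if the arm or the gripper's body presses on something with over 40 N, if the wrist force passes 120 N, or if a joint passes its speed limit or range.

## Working session

There is one attempt and no reset: what is moved stays moved. The work goes in short steps, Python scripts to look and compute and a shell command to move; the robot and the scene stay as the last step left them, time stands still between calls to the robot, and variables do not carry over. Pictures are saved under pics/ and viewed, at most 10 in all, crops included, and the job is handed in when it is done.

```bash
mkdir -p pics; python3 - <<'E'
from rig import r
import cv2
for n in("scene","top"):
    im=r.snapshot(n); cv2.imwrite(f"pics/{n}0.png",cv2.cvtColor(im,cv2.COLOR_RGB2BGR))
    m=r.camera_model(n); print(n,m)
a=cv2.imread("pics/scene0.png");b=cv2.imread("pics/top0.png")
cv2.imwrite("pics/s0b.png",cv2.resize(a,(800,600)));cv2.imwrite("pics/t0b.png",cv2.resize(b,(800,600)))
s=r.state();print(s)
E
```

```text
scene {'K': array([[368.50760452,   0.        , 257.31656125],
       [  0.        , 368.50760452, 194.68689662],
       [  0.        ,   0.        ,   1.        ]]), 'eye': array([0.83712768, 0.33833842, 0.69887424]), 'orientation': array([-0.9204819 , -2.69256636,  0.7819748 ])}
top {'K': array([[379.92752553,   0.        , 262.60053922],
       [  0.        , 379.92752553, 194.00073206],
       [  0.        ,   0.        ,   1.        ]]), 'eye': array([0.47900835, 0.07147387, 0.99061832]), 'orientation': array([-2.17659923,  2.17751089, -0.15089368])}
{'clock': 0.1, 'q': array([-1.36528186e+00,  3.81123192e-01,  1.29810116e+00,  1.00700034e-05,
        1.46362251e+00, -2.15319068e-01]), 'qvel': array([ 0.00096991, -0.00313518, -0.00180558, -0.00073792,  0.00035619,
        0.00082185]), 'joint_torque': array([ 3.42249325e-03, -4.38656723e+01, -2.24911362e+01,  7.14158616e-02,
        3.42052232e-02, -8.60203454e-05]), 'tool_pos': array([ 0.22463454, -0.50181159,  0.26323068]), 'eef_rot': array([-3.07107540e+00, -6.55912966e-01, -2.53738356e-05]), 'wrist_force': array([ 0.67298421, -0.00458502, -0.18510163]), 'moment': array([ 0.01989746, -0.0387178 , -0.02353915]), 'grasp_force': 0.0, 'grip_width': 0.9974783396951394}
```

View pics/s0b.png

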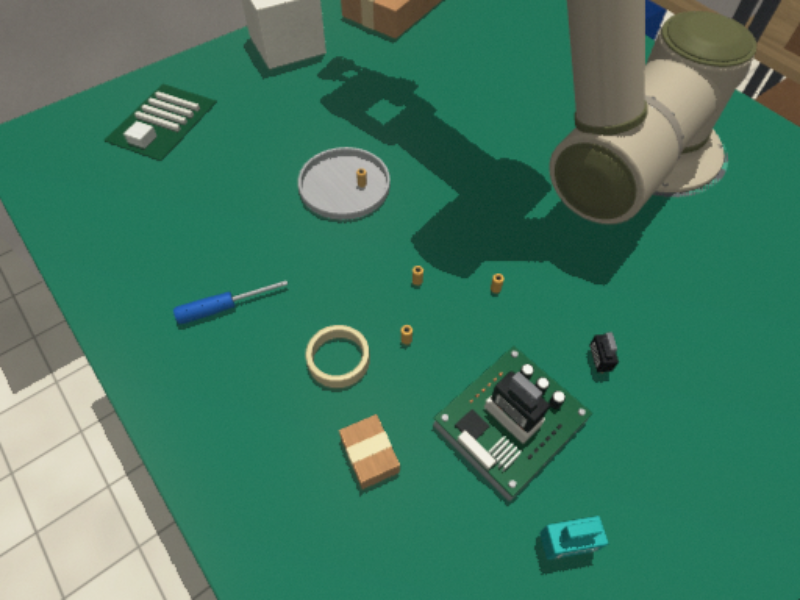

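View pics/t0b.png

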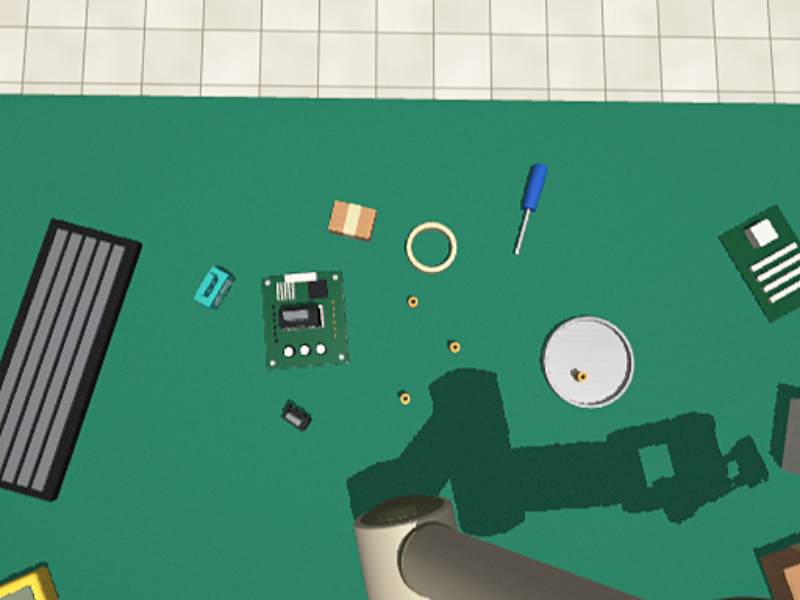

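The scene picture (800 px wide) shows the plugged-in black module at (523,393), loose spacers at (406,332), (418,274) and (498,282), the dish at (344,183) with its spacer at (362,177). The top picture shows the same module at (300,317), spacers at (412,301), (455,347) and (404,398), and the dish at (588,361).
Lookalikes of the module in the top picture: turquoise (213,287), to leave; small loose black (296,415), smaller; the larger black one in the socket (300,317), chosen. A close crop will check that.

```bash
python3 - <<'E'
import cv2,numpy as np
a=cv2.imread("pics/scene0.png");b=cv2.imread("pics/top0.png")
def c(im,u,v,w,h,W,H):return cv2.resize(im[v:v+h,u:u+w],(W,H),interpolation=cv2.INTER_CUBIC)
# top: module crop origin(155,165) 80x80 x5 ; scene module (290,225) 80x80 x5... 
A=c(b,160,170,80,60,400,300);B=c(a,295,225,80,60,400,300)
C=c(b,250,180,80,60,400,300) # spacers top
D=c(a,250,160,80,60,400,300) # scene
cv2.imwrite("pics/crop1.png",np.vstack([np.hstack([A,B]),np.hstack([C,D])]))
E
```

```text
(no output)
```

View pics/crop1.png

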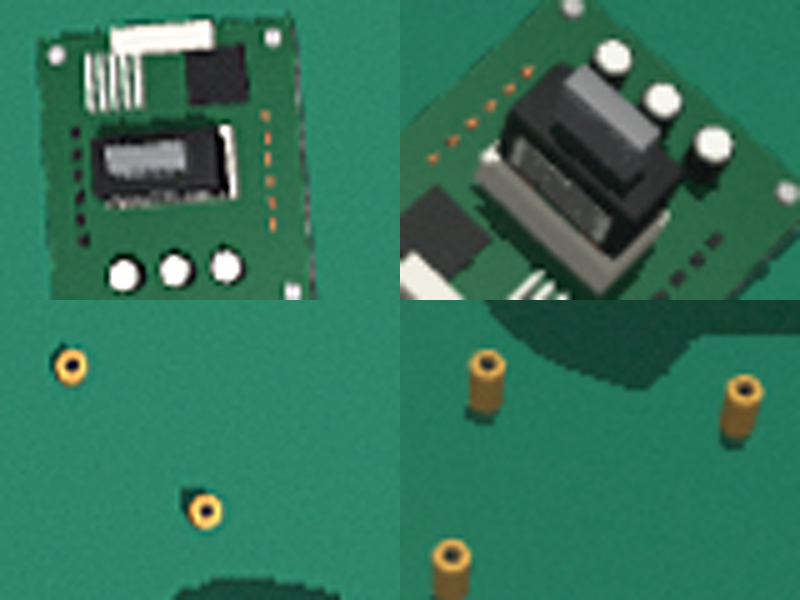

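```bash
cat > h.py <<'E'
import numpy as np
from rig import r
from scipy.spatial.transform import Rotation as R
def ray(m,p):
    d=R.from_rotvec(m["orientation"]).as_matrix()@np.linalg.solve(m["K"],[p[0],p[1],1]); return m["eye"],d/np.linalg.norm(d)
def tri(obs):
    A=0;b=0
    for m,p in obs:
        e,d=ray(m,p);P=np.eye(3)-np.outer(d,d);A=A+P;b=b+P@e
    x=np.linalg.solve(A,b); return x
def at(m,p,z):
    e,d=ray(m,p);return e+d*(z-e[2])/d[2]
E
python3 - <<'E'
from h import *
np.set_printoptions(precision=4,suppress=True)
T=r.camera_model("top");S=r.camera_model("scene")
for n,t,s in [("tabtop",(188.8,201.4),(337.6,246.4)),("A",(264,192.8),(260,210.6)),("B",(290.6,221.8),(267,172.4)),("C",(258.4,254.4),(318.6,177.6)),("dsp",(371.6,240.5),(231.5,110))]:
    print(n,tri([(T,t),(S,s)]), at(T,t,.028)[:2],at(S,s,.028)[:2])
print("dish",at(T,(376.1,230.9),.018),at(S,(344/1.5625,180/1.5625),.018))
q=[at(T,(160+x/5,170+y/5),.027) for x,y in [(57,55),(272,37),(292,290)]]+[at(T,(271.5/1.5625,364/1.5625),.027)]
print("screws",np.array(q),np.mean(q,0))
for v in (q[1]-q[0],q[2]-q[3],q[2]-q[1],q[3]-q[0]): print(np.linalg.norm(v),np.degrees(np.arctan2(v[1],v[0])))
for l in [[(105,148),(184,140)],[(107,177),(188,170)]]:
    p=[at(T,(160+x/5,170+y/5),.116) for x,y in l];v=p[1]-p[0];print("tabedge",np.linalg.norm(v),np.degrees(np.arctan2(v[1],v[0])))
print(R.from_rotvec(r.state()["eef_rot"]).as_matrix())
print("small,teal,tape,carton",[at(T,(x/1.5625,y/1.5625),.02)[:2] for x,y in [(296,415),(213,287),(431,247),(352,220)]])
E
```

```text
tabtop [0.5595 0.2165 0.1167] [0.5673 0.2318] [0.5176 0.1974]
A [0.5897 0.0408 0.0311] [0.5894 0.0413] [0.5891 0.0387]
B [ 0.5163 -0.0266  0.0316] [ 0.5155 -0.0259] [ 0.5154 -0.0297]
C [0.4351 0.0547 0.0328] [0.4341 0.0557] [0.433  0.0516]
dsp [ 0.4686 -0.2295  0.0355] [ 0.468  -0.2314] [ 0.4648 -0.2365]
dish [ 0.4924 -0.247   0.018 ] [ 0.4928 -0.2476  0.018 ]
screws [[0.6195 0.2771 0.027 ]
 [0.629  0.1681 0.027 ]
 [0.5001 0.1565 0.027 ]
 [0.4879 0.268  0.027 ]] [0.5591 0.2174 0.027 ]
0.10943449676006538 -85.00892821745802
0.1121869286041112 -83.7342255715448
0.12941289690903696 -174.85529938379335
0.13192956072081716 -176.04158435635526
tabedge 0.03630689258366453 -84.10680976850159
tabedge 0.03712227869576407 -84.99433498247662
[[ 0.9127  0.4085 -0.0002]
 [ 0.4085 -0.9127  0.0012]
 [ 0.0003 -0.0012 -1.    ]]
small,teal,tape,carton [array([0.4065, 0.2284]), array([0.6134, 0.3675]), array([0.6813, 0.0101]), array([0.7266, 0.1417])]
```

```bash
cat > go.py <<'E'
# print shift in tool axes (cm) and remaining turn (deg) to a world target; tool down, tool x at yaw
import sys
from h import *
s=r.state();M=R.from_rotvec(s["eef_rot"]).as_matrix()
t=np.array([float(v) for v in sys.argv[1:4]])
yaw=np.radians(95.2);c,n=np.cos(yaw),np.sin(yaw)
D=np.array([[c,n,0],[n,-c,0],[0,0,-1]])
print("t",round(s["clock"],2),"pos",s["tool_pos"].round(4),"shift cm",(M.T@(t-s["tool_pos"])*100).round(2),"turn(6deg)",(R.from_matrix(M.T@D).as_rotvec(degrees=True)/6).round(3),"F",s["wrist_force"].round(1),"grip",round(s["grip_width"]*8.81,2),s["grasp_force"])
E
python3 -m creep '[[0,0,0,0,0,-0.99,5],[0,0,0,0,0,-0.99,5],[0,0,0,0,0,-0.99,5],[0,0,0,0,0,-0.99,5],[0,0,0,0,0,-0.99,5]]' | tail -c 600
python3 -m creep '[[0,0,0,0,0,-0.99,5],[0,0,0,0,0,-0.99,5],[0,0,0,0,0,-0.99,5],[0,0,0,0,0,-0.99,5],[0,0,0,0,0,-0.99,5]]' >/dev/null
python3 -m creep '[[0,0,0,0,0,-0.99,5],[0,0,0,0,0,-0.97,5],[0,0,0,0,0,0,5],[0,0,0,0,0,0,5]]' >/dev/null
python3 go.py 0.516 -0.0272 0.15
```

```text
clock: 0.52
tool_pos: [0.2246, -0.5019, 0.2634]
eef_rot: [-2.797, -1.428, -0.0]
wrist_force: [-0.3, 0.3, -0.3]
grip_width: 0.65
grasp_force: 0.0
t 1.27 pos [ 0.2246 -0.5019  0.2635] shift cm [44.69 33.24 11.38] turn(6deg) [-0.    -0.006 -0.017] F [-0.3  0.1 -0.4] grip 5.04 0.0
```

```bash
python3 -m creep '[[2.8,2.08,0.7,0,0,0,4],[2.8,2.08,0.7,0,0,0,4],[2.8,2.08,0.7,0,0,0,4],[2.8,2.08,0.7,0,0,0,4],[2.8,2.08,0.7,0,0,0,4]]' >/dev/null
python3 -m creep '[[2.8,2.08,0.7,0,0,0,4],[2.8,2.08,0.7,0,0,0,4],[2.8,2.08,0.7,0,0,0,4],[2.8,2.08,0.7,0,0,0,4],[2.8,2.08,0.7,0,0,0,4]]' >/dev/null
python3 -m creep '[[2.8,2.08,0.7,0,0,0,4],[2.8,2.08,0.7,0,0,0,4],[2.8,2.08,0.7,0,0,0,4],[2.8,2.08,0.7,0,0,0,4],[2.8,2.08,0.7,0,0,0,4]]' >/dev/null
python3 -m creep '[[2.7,2.04,0.9,0,0,0,4],[0,0,0,0,0,0,4],[0,0,0,0,0,0,4]]' >/dev/null
python3 go.py 0.516 -0.0272 0.031
python3 - <<'E'
from h import *
import cv2
m=r.camera_model("wrist");im=r.snapshot("wrist");cv2.imwrite("pics/w1.png",cv2.cvtColor(im,cv2.COLOR_RGB2BGR))
print(m)
Tm=R.from_rotvec(m["orientation"]).as_matrix()
def pr(p):
    c=Tm.T@(np.array(p)-m["eye"]);u=m["K"]@c;return (u[:2]/u[2]).round(1)
print("B",pr([.516,-.0272,.028]),"A",pr([.5892,.0402,.028]),"tab",pr([.5595,.2165,.116]),"C",pr([.4338,.054,.028]))
E
```

```text
t 2.77 pos [ 0.5148 -0.0251  0.1491] shift cm [-0.22  0.12 11.81] turn(6deg) [-0.011 -0.003  0.015] F [0.2 0.9 0. ] grip 3.96 0.0
{'K': array([[311.03748152,   0.        , 250.94466781],
       [  0.        , 311.03748152, 191.57361844],
       [  0.        ,   0.        ,   1.        ]]), 'eye': array([0.50713848, 0.05731631, 0.2700744 ]), 'orientation': array([2.81494534, 0.13056366, 0.01946193])}
B [252.6 195.8] A [356.4 121.2] tab [ 465.7 -432.1] C [151.5  82.2]
```

View pics/w1.png

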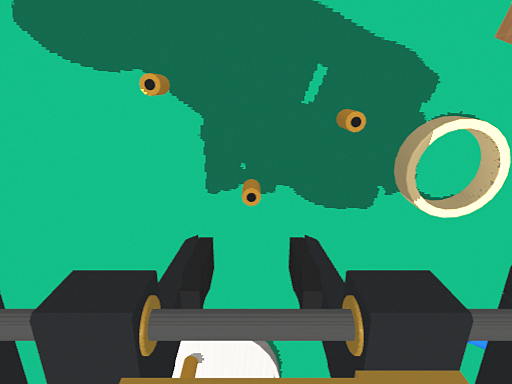

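The wrist view shows B at (251,197), A at (356,121) and C at (150,84), within 1–3 px of my predictions, so the positions are good. I'll descend on B.

```bash
python3 -m creep '[[-0.2,0.08,3,0,0,0,4],[0,0,3.2,0,0,0,4],[0,0,3,0,0,0,4],[0,0,2.6,0,0,0,4],[0,0,0,0,0,0,4]]' >/dev/null
python3 go.py 0.516 -0.0272 0.031
python3 -m creep '[[0,0,0,0,0,0,0.5],[0,0,0,0,0,0,0.5],[0,0,0,0,0,0,0.5],[0,0,0,0,0,0,0.5],[0,0,0,0,0,0,0.5]]' |tail -n 3
python3 -m creep '[[0,0,-1,0,0,0,0.5],[0,0,-2,0,0,0,0.5],[0,0,-2,0,0,0,0.5],[0,0,0,0,0,0,0.5]]' |tail -n 3
python3 go.py 0.505 -0.275 0.0805
```

```text
t 3.23 pos [ 0.5133 -0.0292  0.0284] shift cm [ 0.17  0.28 -0.26] turn(6deg) [-0.063 -0.023 -0.021] F [-2.2 -0.3 -0.4] grip 4.0 0.0
wrist_force: [-1.5, -0.5, 7.3]
grip_width: 0.173
grasp_force: 30.0
wrist_force: [0.0, 0.1, -0.1]
grip_width: 0.168
grasp_force: 30.0
t 3.98 pos [ 0.517  -0.0285  0.0857] shift cm [-24.43  -3.47   0.55] turn(6deg) [0.058 0.022 0.014] F [ 0.   0.1 -0.1] grip 1.48 29.999302569776773
```

```bash
python3 -m creep '[[-3,-0.4,0,0,0,0,0.5],[-4,-0.6,0,0,0,0,0.5],[-4,-0.6,0,0,0,0,0.5],[-4,-0.6,0,0,0,0,0.5],[-4,-0.6,0,0,0,0,0.5]]' >/dev/null
python3 -m creep '[[-3.5,-0.5,0,0,0,0,0.5],[-2,-0.2,0,0,0,0,0.5],[0,0,0,0,0,0,0.5],[0,0,0,0,0,0,0.5],[0,0,0,0,0,0,0.5]]' |tail -n 3
python3 go.py 0.505 -0.275 0.036
```

```text
wrist_force: [-0.1, 0.2, -0.4]
grip_width: 0.169
grasp_force: 30.0
t 4.82 pos [ 0.503  -0.2744  0.0815] shift cm [-0.08  0.19  4.55] turn(6deg) [-0.006 -0.009  0.015] F [-0.1  0.2 -0.4] grip 1.49 29.9992585927248
```

```bash
python3 -m creep '[[0,0.15,2,0,0,0,0.5],[0,0,1.5,0,0,0,0.5],[0,0,1,0,0,0,0.5],[0,0,0,0,0,0,0.5],[0,0,0,0,0,0,0.5]]' |tail -n 3
python3 go.py 0.505 -0.275 0.036
python3 -m creep '[[0,0,0.05,0,0,0,0.5],[0,0,0,0,0,0,2.4],[0,0,0,0,0,0,2.4],[0,0,0,0,0,0,2.4],[0,0,0,0,0,0,2.4]]' |tail -n 3
python3 -m creep '[[0,0,-1.5,0,0,0,2.4],[0,0,-3.5,0,0,0,2.4],[0,0,-4,0,0,0,4],[0,0,0,0,0,0,4]]' |tail -n 3
python3 go.py 0.5892 0.0402 0.131
```

```text
wrist_force: [0.1, 0.7, -0.5]
grip_width: 0.173
grasp_force: 30.0
t 5.23 pos [ 0.5048 -0.2742  0.0366] shift cm [-0.09  0.01  0.06] turn(6deg) [-0.005 -0.006  0.025] F [ 0.1  0.7 -0.5] grip 1.52 29.987708581611514
wrist_force: [0.7, -0.9, 0.1]
grip_width: 0.272
grasp_force: 0.0
wrist_force: [0.7, -0.1, 1.6]
grip_width: 0.398
grasp_force: 0.0
t 5.98 pos [ 0.5068 -0.2769  0.1331] shift cm [30.82 11.12  0.04] turn(6deg) [0.078 0.079 0.013] F [ 0.7 -0.1  1.6] grip 3.5 0.0
```

```bash
python3 -m creep '[[3.5,1.25,0,0,0,0,4],[3.9,1.45,0,0,0,0,4],[3.9,1.45,0,0,0,0,4],[3.9,1.45,0,0,0,0,4],[3.9,1.45,0,0,0,0,4]]' >/dev/null
python3 -m creep '[[3.9,1.4,0,0,0,0,4],[3.9,1.4,0,0,0,0,4],[3.6,1.4,0,0,0,0,4],[0,0,0,0,0,0,4],[0,0,0,0,0,0,4]]' >/dev/null
python3 go.py 0.5892 0.0402 0.031
python3 - <<'E'
from h import *
import cv2
a=[r.snapshot(n) for n in ("wrist","scene")]
cv2.imwrite("pics/w2.png",cv2.cvtColor(np.vstack([a[0][:300],a[1][:300]]),cv2.COLOR_RGB2BGR))
m=r.camera_model("wrist")
c=R.from_rotvec(m["orientation"]).as_matrix().T@(np.array([.5892,.0402,.028])-m["eye"]);u=m["K"]@c;print(u[:2]/u[2])
E
```

```text
t 6.82 pos [0.5888 0.0405 0.1261] shift cm [-0.04  0.03  9.51] turn(6deg) [0.002 0.001 0.045] F [0.1 0.  0.6] grip 3.96 0.0
[252.22263094 200.67211648]
```

View pics/w2.png

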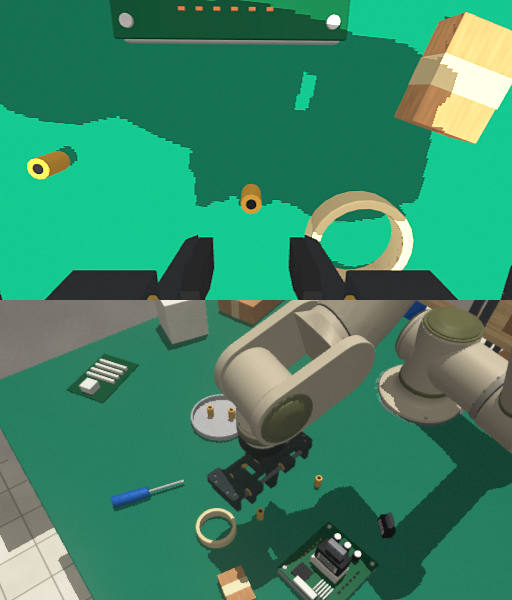

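The wrist view (upper half) shows spacer A at (251,203) as predicted, with the tape clear of the fingers. The board's edge is level, so my yaw is right. The scene view (lower half) shows two spacers standing in the dish at (210,411) and (232,413).

```bash
python3 -m creep '[[-0.05,0,3,0,0,0,4],[0,0,3.3,0,0,0,4],[0,0,2.2,0,0,0,4],[0,0,1,0,0,0,4],[0,0,0,0,0,0,4]]' >/dev/null
python3 -m creep '[[0,0,0,0,0,0,0.5],[0,0,0,0,0,0,0.5],[0,0,0,0,0,0,0.5],[0,0,0,0,0,0,0.5],[0,0,0,0,0,0,0.5]]' |tail -n 3
python3 go.py 0.515 -0.222 0.0815
python3 -m creep '[[0,0,-1,0,0,0,0.5],[0,0,-2,0,0,0,0.5],[0,0,-2,0,0,0,0.5],[0,0,0,0,0,0,0.5]]' |tail -n 3
python3 -m creep '[[-2.5,-0.9,0,0,0,0,0.5],[-3.8,-1.5,0,0,0,0,0.5],[-3.8,-1.5,0,0,0,0,0.5],[-3.8,-1.5,0,0,0,0,0.5],[-3.8,-1.5,0,0,0,0,0.5]]' >/dev/null
python3 -m creep '[[-3.8,-1.5,0,0,0,0,0.5],[-2.5,-0.9,0,0,0,0,0.5],[0,0,0,0,0,0,0.5],[0,0,0,0,0,0,0.5],[0,0,0,0,0,0,0.5]]' |tail -n 3
python3 go.py 0.515 -0.222 0.036
```

```text
wrist_force: [-0.9, 0.4, 5.1]
grip_width: 0.168
grasp_force: 30.0
t 7.75 pos [0.5893 0.0381 0.0324] shift cm [-25.22  -9.78  -4.91] turn(6deg) [0.02  0.006 0.013] F [-0.9  0.4  5.1] grip 1.48 29.997444804757833
wrist_force: [0.5, -0.3, -0.1]
grip_width: 0.169
grasp_force: 30.0
wrist_force: [0.6, 0.9, -0.4]
grip_width: 0.17
grasp_force: 30.0
t 8.92 pos [ 0.5182 -0.2085  0.0811] shift cm [-1.32 -0.44  4.51] turn(6deg) [-0.004 -0.007  0.014] F [ 0.6  0.9 -0.4] grip 1.49 29.997516330331564
```

```bash
python3 -m creep '[[-1.2,-0.4,0,0,0,0,0.5],[0,0,1,0,0,0,0.5],[0,0,2,0,0,0,0.5],[0,0,1.5,0,0,0,0.5],[0,0,0,0,0,0,0.5]]' |tail -n 3
python3 -m creep '[[0,0,0,0,0,0,0.5],[0,0,0.05,0,0,0,0.5],[0,0,0,0,0,0,2.4],[0,0,0,0,0,0,2.4],[0,0,0,0,0,0,2.4]]' |tail -n 3
python3 go.py 0.515 -0.222 0.036
python3 -m creep '[[0,0,0,0,0,0,2.4],[0,0,-1.5,0,0,0,2.4],[0,0,-3.5,0,0,0,2.4],[0,0,-4,0,0,0,4],[0,0,-4,0,0,0,4]]' |tail -n 3
python3 go.py 0.5595 0.2165 0.2
```

```text
wrist_force: [-0.6, -0.2, -1.2]
grip_width: 0.17
grasp_force: 30.0
wrist_force: [-0.8, -0.8, 0.7]
grip_width: 0.27
grasp_force: 0.0
t 9.75 pos [ 0.5155 -0.2216  0.0361] shift cm [-0.03 -0.05  0.01] turn(6deg) [0.005 0.004 0.013] F [-0.8 -0.8  0.7] grip 2.37 0.0
wrist_force: [0.6, -0.9, 0.3]
grip_width: 0.396
grasp_force: 0.0
t 10.17 pos [ 0.5149 -0.2214  0.1672] shift cm [43.2   8.45 -3.25] turn(6deg) [-0.009 -0.008  0.011] F [ 0.6 -0.9  0.3] grip 3.49 0.0
```

```bash
python3 -m creep '[[3,0.4,-1.5,0,0,0,4],[4,0.8,-1.5,0,0,0,4],[4,0.8,0,0,0,0,4],[4,0.8,0,0,0,0,4],[4,0.8,0,0,0,0,4]]' >/dev/null
python3 -m creep '[[4,0.8,0,0,0,0,4],[4,0.8,0,0,0,0,4],[4,0.8,0,0,0,0,4],[4,0.8,0,0,0,0,4],[4,0.8,0,0,0,0,4]]' >/dev/null
python3 -m creep '[[4,0.8,0,0,0,0,4],[0.2,0.05,0,0,0,0,4],[0,0,0,0,0,0,4],[0,0,0,0,0,0,4],[0,0,0,0,0,0,4]]' >/dev/null
python3 go.py 0.5595 0.2165 0.117
python3 - <<'E'
from h import *
import cv2
a=[r.snapshot(n) for n in ("wrist","scene")]
m=r.camera_model("wrist");np.save("m3.npy",m,allow_pickle=True)
w=cv2.resize(a[0][80:280,160:340],(540,600),interpolation=cv2.INTER_CUBIC)
s=cv2.resize(a[1][60:180,160:260],(250,300))
cv2.imwrite("pics/w3.png",cv2.cvtColor(np.hstack([w,np.vstack([s,s*0])]),cv2.COLOR_RGB2BGR))
Q=R.from_rotvec(m["orientation"]).as_matrix().T
for p in ([.5595,.2165,.116],):
    u=m["K"]@(Q@(np.array(p)-m["eye"]));u=u[:2]/u[2];print(u,(u-[160,80])*3)
E
```

```text
t 11.42 pos [0.5597 0.2134 0.1952] shift cm [0.31 0.01 7.82] turn(6deg) [-0.002  0.002 -0.001] F [-0.7  0.1 -0.9] grip 3.99 0.0
[251.1732534  208.43509452] [273.51976019 385.30528357]
```

View pics/w3.png

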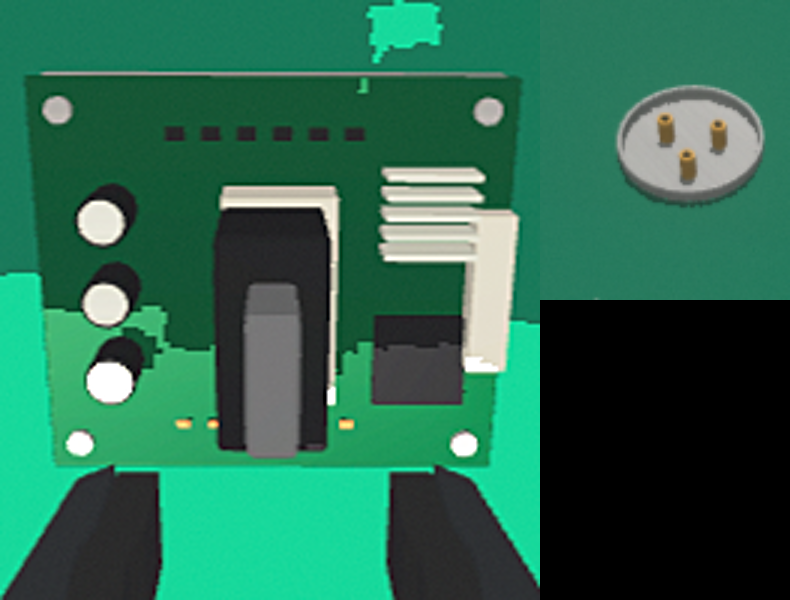

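The crop shows the module's tab top centred at (272,385), against a prediction of (273.5,385). Socket ledge and capacitors are as described, and the right-hand inset shows three spacers standing in the dish. Now to grasp the tab.

```bash
python3 -m creep '[[0.3,0,1,0,0,0,3],[0,0,2,0,0,0,3],[0,0,2,0,0,0,3],[0,0,1.8,0,0,0,3],[0,0,1,0,0,0,3]]' >/dev/null
python3 -m creep '[[0,0,0,0,0,0,3],[0,0,0,0,0,0,3],[0,0,0,0,0,0,3]]' >/dev/null
python3 go.py 0.5595 0.2165 0.117
python3 -m creep '[[0,0,0,0,0,0,0.5],[0,0,0,0,0,0,0.5],[0,0,0,0,0,0,0.5],[0,0,0,0,0,0,0.5],[0,0,0,0,0,0,0.5]]' |tail -n 3
python3 go.py 0.5595 0.2165 0.117
python3 - <<'E'
import numpy as np
# states: theta deg (+ lifts +y), hc, yc mm ; print tool-axis rows
st=[(0,0,0)]
for n in range(1,5):
    th=8*n/4; st.append((th,30*np.sin(np.radians(th))+.1,-7*np.sin(np.radians(th))))
def piv(target,py,n):
    th0,h0,y0=st[-1];hp=h0+py*np.sin(np.radians(th0))
    for k in range(1,n+1):
        th=th0+(target-th0)*k/n;s=np.sin(np.radians(th));h=hp-py*s
        st.append((th,h,-(14+min(h,14))/2*s))
piv(-8,21,8);piv(8,-21,8);piv(-8,21,8);piv(8,-21,8)
L=69
def tcp(s):
    t=np.radians(s[0]);return np.array([s[2]-L*np.sin(t),s[1]+L*np.cos(t)])
for a,b in zip(st,st[1:]):
    d=(tcp(b)-tcp(a))/10;t=np.radians(a[0]);
    # tool x=(cos,sin) in (y,z); tool z = -( -sin,cos)
    print("th %.0f hc %.1f h+ %.1f h- %.1f | x %.2f z %.2f turn %.3f"%(b[0],b[1],b[1]+18*np.sin(np.radians(b[0])),b[1]-18*np.sin(np.radians(b[0])),d@[np.cos(t),np.sin(t)],-d@[-np.sin(t),np.cos(t)],(b[0]-a[0])/6))
E
```

```text
t 12.18 pos [0.5599 0.2176 0.1181] shift cm [-0.11 -0.05  0.11] turn(6deg) [ 0.016 -0.001  0.009] F [ 0.1 -0.6  0.6] grip 3.01 0.0
wrist_force: [-3.4, -0.5, 6.9]
grip_width: 0.135
grasp_force: 30.0
t 12.6 pos [0.5591 0.2176 0.1177] shift cm [-0.12  0.03  0.07] turn(6deg) [-0.002  0.     0.011] F [-3.4 -0.5  6.9] grip 1.19 29.98626021668315
th 2 hc 1.1 h+ 1.8 h- 0.5 | x -0.27 z -0.11 turn 0.333
th 4 hc 2.2 h+ 3.4 h- 0.9 | x -0.26 z -0.10 turn 0.333
th 6 hc 3.2 h+ 5.1 h- 1.4 | x -0.26 z -0.10 turn 0.333
th 8 hc 4.3 h+ 6.8 h- 1.8 | x -0.25 z -0.10 turn 0.333
th 6 hc 5.0 h+ 6.9 h- 3.1 | x 0.25 z -0.07 turn -0.333
th 4 hc 5.7 h+ 7.0 h- 4.5 | x 0.28 z -0.07 turn -0.333
th 2 hc 6.5 h+ 7.1 h- 5.8 | x 0.28 z -0.07 turn -0.333
th 0 hc 7.2 h+ 7.2 h- 7.2 | x 0.28 z -0.07 turn -0.333
th -2 hc 7.9 h+ 7.3 h- 8.6 | x 0.28 z -0.07 turn -0.333
th -4 hc 8.7 h+ 7.4 h- 9.9 | x 0.28 z -0.07 turn -0.333
th -6 hc 9.4 h+ 7.5 h- 11.3 | x 0.28 z -0.07 turn -0.333
th -8 hc 10.1 h+ 7.6 h- 12.6 | x 0.28 z -0.07 turn -0.333
th -6 hc 10.8 h+ 9.0 h- 12.7 | x -0.29 z -0.06 turn 0.333
th -4 hc 11.6 h+ 10.3 h- 12.8 | x
[... 609 characters left out ...]
 -2 hc 19.6 h+ 19.0 h- 20.2 | x 0.29 z -0.07 turn -0.333
th -4 hc 20.4 h+ 19.1 h- 21.6 | x 0.29 z -0.07 turn -0.333
th -6 hc 21.1 h+ 19.2 h- 23.0 | x 0.28 z -0.07 turn -0.333
th -8 hc 21.8 h+ 19.3 h- 24.3 | x 0.28 z -0.07 turn -0.333
th -6 hc 22.5 h+ 20.7 h- 24.4 | x -0.30 z -0.06 turn 0.333
th -4 hc 23.3 h+ 22.0 h- 24.5 | x -0.30 z -0.06 turn 0.333
th -2 hc 24.0 h+ 23.4 h- 24.6 | x -0.29 z -0.07 turn 0.333
th 0 hc 24.7 h+ 24.7 h- 24.7 | x -0.29 z -0.07 turn 0.333
th 2 hc 25.5 h+ 26.1 h- 24.8 | x -0.29 z -0.07 turn 0.333
th 4 hc 26.2 h+ 27.5 h- 24.9 | x -0.29 z -0.07 turn 0.333
th 6 hc 26.9 h+ 28.8 h- 25.0 | x -0.28 z -0.07 turn 0.333
th 8 hc 27.7 h+ 30.2 h- 25.2 | x -0.28 z -0.07 turn 0.333
```

```bash
python3 -m creep '[[-0.13,0,-0.05,0,0.167,0,0.5],[-0.13,0,-0.05,0,0.167,0,0.5],[0,0,0,0,0,0,0.5]]' |egrep 'pos|force'
python3 go.py 0.5595 0.2165 0.117
python3 -m creep '[[-0.13,0,-0.05,0,0.167,0,0.5],[-0.13,0,-0.05,0,0.167,0,0.5],[0,0,0,0,0,0,0.5]]' |egrep 'force'
python3 go.py 0.5595 0.2165 0.117; python3 -c "
from rig import r;print(r.state()['moment'])"
```

```text
tool_pos: [0.5591, 0.2161, 0.118]
wrist_force: [-3.0, 9.1, 0.2]
grasp_force: 30.0
t 12.85 pos [0.5591 0.2161 0.118 ] shift cm [0.03 0.05 0.1 ] turn(6deg) [-0.008 -0.377  0.009] F [-3.   9.1  0.2] grip 1.18 29.99876548536122
wrist_force: [-2.6, 12.1, -1.1]
grasp_force: 30.0
t 13.1 pos [0.5592 0.2139 0.1187] shift cm [0.24 0.05 0.19] turn(6deg) [-0.01  -0.719  0.009] F [-2.6 12.1 -1.1] grip 1.17 29.999470626935363
[ 1.56781928  0.30742377 -0.05716732]
```

```bash
python3 -m creep '[[-0.13,0,-0.05,0,0.167,0,0.5],[-0.13,0,-0.05,0,0.167,0,0.5],[-0.13,0,-0.05,0,0.167,0,0.5],[-0.12,0,-0.05,0,0.167,0,0.5],[0,0,0,0,0,0,0.5]]' |egrep 'force'
python3 go.py 0.5595 0.2165 0.117; python3 - <<'E'
from rig import r
import cv2,numpy as np
print(r.state()['moment'])
w=r.snapshot("wrist")[60:384,130:390];s=r.snapshot("scene")[210:310,290:390]
cv2.imwrite("pics/w4.png",cv2.cvtColor(np.hstack([cv2.resize(w,(440,548)),cv2.resize(s,(360,548)) if 0 else np.vstack([cv2.resize(s,(360,360)),np.zeros((188,360,3),np.uint8)])]),cv2.COLOR_RGB2BGR))
E
```

```text
wrist_force: [-2.1, 12.3, -0.3]
grasp_force: 30.0
t 13.52 pos [0.5597 0.2087 0.1203] shift cm [0.72 0.05 0.44] turn(6deg) [-0.011 -1.389  0.009] F [-2.1 12.3 -0.3] grip 1.15 29.99963507987559
[ 1.6469208   0.35009883 -0.08717095]
```

View pics/w4.png

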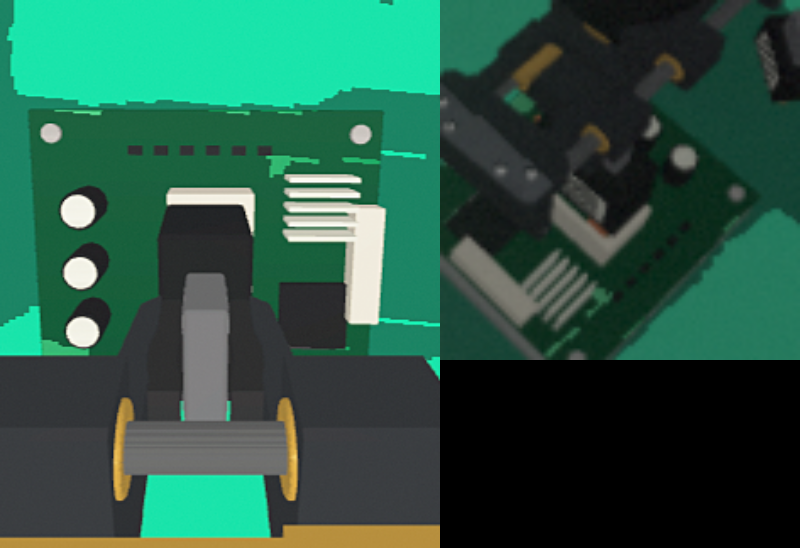

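The wrist view shows the module's front face foreshortened with tab at (205,345) in line with the tool. The scene inset shows a copper blade at (597,228), so the module is tilting with the gripper. Vertical force is about 0, so I'll rock back.

```bash
python3 -m creep '[[0.13,0,-0.04,0,-0.167,0,0.5],[0.13,0,-0.04,0,-0.167,0,0.5],[0.14,0,-0.03,0,-0.167,0,0.5],[0.14,0,-0.03,0,-0.167,0,0.5],[0.14,0,-0.04,0,-0.167,0,0.5]]' |egrep 'pos|force'
python3 -m creep '[[0.14,0,-0.03,0,-0.167,0,0.5],[0.14,0,-0.04,0,-0.167,0,0.5],[0.14,0,-0.03,0,-0.167,0,0.5],[0,0,0,0,0,0,0.5]]' |egrep 'force'
python3 go.py 0.5595 0.2165 0.117
python3 -m creep '[[0.14,0,-0.03,0,-0.167,0,0.5],[0.14,0,-0.04,0,-0.167,0,0.5],[0.14,0,-0.03,0,-0.167,0,0.5],[0.14,0,-0.04,0,-0.167,0,0.5],[0,0,0,0,0,0,0.5]]' |egrep 'force'
python3 go.py 0.5595 0.2165 0.117; python3 -c "
from rig import r;print(r.state()['moment'])"
```

```text
tool_pos: [0.5592, 0.2133, 0.1215]
wrist_force: [1.9, -1.1, -19.2]
grasp_force: 30.0
wrist_force: [0.4, -2.8, -22.7]
grasp_force: 30.0
t 14.37 pos [0.5587 0.218  0.1232] shift cm [-0.16  0.07  0.62] turn(6deg) [-0.022  0.02   0.019] F [  0.4  -2.8 -22.7] grip 1.18 30.005128970369697
wrist_force: [-0.4, -5.4, -24.4]
grasp_force: 30.0
t 14.78 pos [0.5583 0.2238 0.1252] shift cm [-0.68  0.05  0.87] turn(6deg) [-0.011  0.685  0.019] F [ -0.4  -5.4 -24.4] grip 1.19 30.018647289834917
[-0.66244128  0.13833828 -0.1175491 ]
```

```bash
python3 -m creep '[[0.14,0,0.05,0,-0.167,0,0.5],[0.14,0,0.04,0,-0.167,0,0.5]]' |egrep 'force: \['
python3 -m creep '[[0.14,0,0,0,-0.167,0,0.5],[0.14,0,0,0,-0.167,0,0.5],[0,0,0,0,0,0,0.5]]' |egrep 'force: \['
python3 go.py 0.5595 0.2165 0.117; python3 -c "
from rig import r;print(r.state()['moment'])"
```

```text
wrist_force: [-2.2, -5.1, -12.7]
wrist_force: [-3.2, -3.6, -11.5]
t 15.2 pos [0.558  0.2294 0.1252] shift cm [-1.17  0.02  1.  ] turn(6deg) [0.006 1.344 0.014] F [ -3.2  -3.6 -11.5] grip 1.16 30.09404598386027
[-0.56623346  0.7943758  -0.24044179]
```

```bash
python3 -m creep '[[-0.14,0,0,0,0.167,0,0.5],[-0.14,0,-0.02,0,0.167,0,0.5],[-0.14,0,-0.03,0,0.167,0,0.5],[-0.14,0,-0.03,0,0.167,0,0.5]]' |egrep 'force: \['
python3 -m creep '[[-0.14,0,-0.03,0,0.167,0,0.5],[-0.14,0,-0.03,0,0.167,0,0.5],[-0.14,0,-0.03,0,0.167,0,0.5],[-0.14,0,-0.02,0,0.167,0,0.5]]' |egrep 'force: \['
python3 go.py 0.5595 0.2165 0.117; python3 -c "
from rig import r;print(r.state()['moment'])"
```

```text
wrist_force: [-4.6, 1.6, -10.3]
wrist_force: [-4.2, 2.6, -11.7]
t 15.87 pos [0.5592 0.2185 0.1277] shift cm [-0.2   0.01  1.07] turn(6deg) [ 0.009 -0.025  0.015] F [ -4.2   2.6 -11.7] grip 1.15 30.08458367912681
[ 0.11023685  0.99945101 -0.08997749]
```

```bash
python3 -m creep '[[-0.14,0,-0.03,0,0.167,0,0.5],[-0.14,0,-0.03,0,0.167,0,0.5],[-0.14,0,-0.03,0,0.167,0,0.5],[-0.14,0,-0.03,0,0.167,0,0.5]]' |egrep 'force: \['
python3 -m creep '[[-0.14,0,-0.03,0,0.167,0,0.5],[-0.14,0,-0.03,0,0.167,0,0.5],[-0.14,0,-0.03,0,0.167,0,0.5],[-0.14,0,-0.03,0,0.167,0,0.5],[0,0,0,0,0,0,0.5]]' |egrep 'force: \['
python3 go.py 0.5595 0.2165 0.117; python3 -c "
from rig import r;print(r.state()['moment'])"
```

```text
wrist_force: [-4.6, 2.4, -11.6]
wrist_force: [-5.5, 0.5, -6.4]
t 16.62 pos [0.5606 0.2063 0.1299] shift cm [ 0.84 -0.02  1.42] turn(6deg) [ 0.015 -1.352  0.008] F [-5.5  0.5 -6.4] grip 1.17 30.16628976631182
[-0.16133476  1.2207435   0.03299451]
```

```bash
python3 -m creep '[[0.14,0,0,0,-0.167,0,0.5],[0.14,0,0,0,-0.167,0,0.5],[0.14,0,-0.01,0,-0.167,0,0.5]]' |egrep 'force: \['
python3 -m creep '[[0.14,0,-0.01,0,-0.167,0,0.5],[0.14,0,-0.02,0,-0.167,0,0.5]]' |egrep 'force: \['
python3 -m creep '[[0.14,0,-0.02,0,-0.167,0,0.5],[0.14,0,-0.02,0,-0.167,0,0.5],[0.14,0,-0.02,0,-0.167,0,0.5]]' |egrep 'force: \['
python3 go.py 0.5595 0.2165 0.117; python3 -c "
from rig import r;print(r.state()['moment'])"
```

```text
wrist_force: [-4.4, -1.4, -9.5]
wrist_force: [-4.3, -2.4, -8.2]
wrist_force: [1.1, 0.5, -2.1]
t 17.28 pos [0.5603 0.218  0.1317] shift cm [-0.14 -0.1   1.47] turn(6deg) [0.035 0.005 0.01 ] F [ 1.1  0.5 -2.1] grip 1.17 29.978453165385872
[ 0.0152958  -0.04372716 -0.00618858]
```

```bash
python3 -m creep '[[0,0,-0.1,0,0,0,0.5],[0,0,-0.1,0,0,0,0.5],[0,0,-0.2,0,0,0,0.5],[0,0,-0.4,0,0,0,0.5]]' |egrep 'force: \['
python3 -m creep '[[0,0,-0.5,0,0,0,0.5],[0,0,-0.5,0,0,0,0.5],[0,0,-0.4,0,0,0,0.5],[0,0,0,0,0,0,0.5],[0,0,0,0,0,0,0.5]]' |egrep 'force: \['
python3 go.py 0.5591 0.2176 0.1542; python3 - <<'E'
from rig import r
import cv2,numpy as np
w=r.snapshot("wrist")[60:384,130:390];s=r.snapshot("scene")[200:300,280:400]
cv2.imwrite("pics/w5.png",cv2.cvtColor(np.hstack([cv2.resize(w,(320,399)),cv2.resize(s,(479,399),interpolation=cv2.INTER_CUBIC)]),cv2.COLOR_RGB2BGR))
E
```

```text
wrist_force: [0.4, 0.5, -1.5]
wrist_force: [0.7, -0.3, -1.2]
t 18.03 pos [0.5594 0.2177 0.1526] shift cm [-0.01 -0.03 -0.16] turn(6deg) [ 0.006 -0.001  0.011] F [ 0.7 -0.3 -1.2] grip 1.2 29.978935243561864
```

View pics/w5.png

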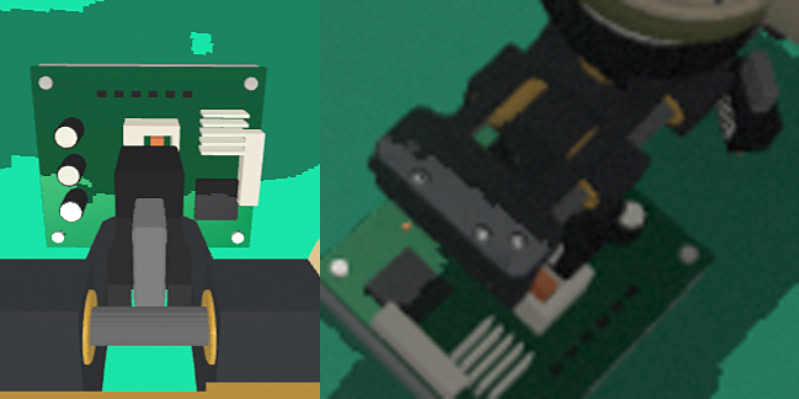

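```bash
python3 - <<'E'
from h import *
s=r.state();m=r.camera_model("wrist");Q=R.from_rotvec(m["orientation"]).as_matrix().T
yaw=np.radians(5.2)
for off in (0,3,-3):
    Rz=R.from_euler("z",yaw).as_matrix()@R.from_euler("x",off,degrees=True).as_matrix()
    o=s["tool_pos"]-Rz@[0,0,.0697]
    out=[]
    for p in [(-15,30,40),(15,30,40),(-15,30,0),(15,30,0),(0,18,68),(0,18,40)]:
        c=Q@(o+Rz@(np.array(p)/1000)-m["eye"]);u=m["K"]@c;u=u[:2]/u[2];out.append(((u-[130,60])*320/260).round(0))
    print(off,np.array(out).tolist())
E
python3 - <<'E'
from rig import r
import cv2
w=r.snapshot("wrist")[150:270,190:310]
cv2.imwrite("pics/w6.png",cv2.cvtColor(cv2.convertScaleAbs(cv2.resize(w,(600,600),interpolation=cv2.INTER_CUBIC),alpha=2),cv2.COLOR_RGB2BGR))
E
```

```text
0 [[113.0, 167.0], [185.0, 167.0], [120.0, 141.0], [178.0, 141.0], [149.0, 224.0], [149.0, 193.0]]
3 [[113.0, 165.0], [186.0, 165.0], [120.0, 135.0], [179.0, 135.0], [149.0, 226.0], [149.0, 191.0]]
-3 [[114.0, 169.0], [185.0, 169.0], [121.0, 147.0], [178.0, 147.0], [149.0, 224.0], [149.0, 196.0]]
```

View pics/w6.png

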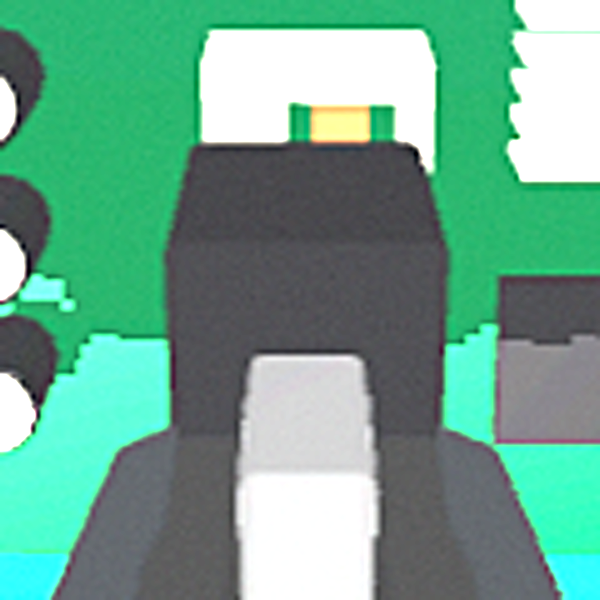

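```bash
python3 - <<'E'
from h import *
from scipy.optimize import least_squares
s=r.state();m=r.camera_model("wrist");Q=R.from_rotvec(m["orientation"]).as_matrix().T
P=[(0,30,0),(0,30,40),(0,18,40),(0,18,68)];W=[30,30,12,12]
V=np.array([143,241,354,470])/5+149.6;Wd=np.array([(418-190),(444-167),(368-248),(376-240)])/5
def f(x,w=.5):
    Rz=R.from_euler("z",5.2,degrees=True).as_matrix()@R.from_euler("x",x[0],degrees=True).as_matrix()
    o=s["tool_pos"]-Rz@np.array([0,x[1],69.7+x[2]])/1000
    e=[]
    for p,wd,v,wp in zip(P,W,V,Wd):
        c=Q@(o+Rz@(np.array(p)/1000)-m["eye"]);e+=[m["K"][1,1]*c[1]/c[2]+m["K"][1,2]-v,w*(m["K"][0,0]*wd/1000/c[2]-wp)]
    return np.r_[e,.3*x[1],.3*x[2]]
q=least_squares(f,[0,0,0]);print(q.x,q.fun.round(1))
E
```

```text
[-1.34709204  1.21936589  0.86663945] [ 0.3  0.5  0.4  1.2 -0.8 -0.7  0.1 -0.1  0.4  0.3]
```

The crop shows the case's front bottom edge at row 143 and top edge at 241. The fit gives a 1.3° lean in the grip and tips about 20 mm clear of the mouth, with both blades out. I'll trim the lean and check.

```bash
python3 -m creep '[[0.05,0,0,0,0.1,0,0.5],[0.05,0,0,0,0.1,0,0.5],[0,0,0,0,0,0,0.5],[0,0,0,0,0,0,0.5],[0,0,0,0,0,0,0.5]]' |egrep 'force: \['
python3 -m creep '[[0,0,0,0,0,0,0.5],[0,0,0,0,0,0,0.5],[0,0,0,0,0,0,0.5]]' >/dev/null
python3 go.py 0.5591 0.2176 0.1542
python3 -c "
from rig import r
s=r.state();print(abs(s['qvel']).max());print(r.sign_off())"
```

```text
wrist_force: [-0.3, -0.3, -0.4]
t 18.85 pos [0.5592 0.2188 0.1523] shift cm [-0.11 -0.02 -0.19] turn(6deg) [ 0.    -0.2    0.013] F [-0.2 -0.1 -1. ] grip 1.18 29.979064604267478
0.0016897123341891157
the job is handed in; nothing more can be done
None
```

I handed the job in at 18.9 s: the dish holds three spacers, and the module was rocked free and is held still and upright about 2 cm above its socket. At one point in the second rock the upward pull reached about 24 N, so by the stated spring rate the board may have lifted about 2–6 mm against the 5 mm limit. I did not measure it.

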